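# Hold the dop to the stone in the transfer jig

## Task

The stone in the transfer jig is to be turned over: take the brass dop with the broad flat face from the black tray, lay it in the jig's empty V-groove with its face towards the stone and still a little short of it, then slide it along the groove until it sits flush on the stone. Hold it there with a steady, gentle push of about 9 N (a hard one chips the stone) while I fit the second clamp bar: once the push has been steady for three seconds you are finished, still holding and pushing, so do not let go or back off. Leave the other dops, the loose clamp bar and everything else on the bench where they are.

Things in the scene. Friction and masses are not known exactly. Their poses are not given: they have to be found in the camera images.
- flat_dop: The dop to use: brass, 100 mm long, about 0.09 kg. Shank 10 mm thick from the tail to 12 mm short of the face; then it flares over 8 mm to a round head, 26 mm across and 4 mm thick, with a flat face. (The other two dops in the tray have a pointed head and no head.) Origin: centre of the flat face; x runs along the axis, out of the face (tail end at x = -100 mm). Lies level in the tray.
- dop_tail (a point): The point on the flat dop's axis 17 mm from its tail end, 83 mm behind the face: a good place to grip. The shank is free there: the tray's nearest rib begins 21 mm nearer the head, and with the dop pressed home in the jig this part overhangs the V-block's back by 17 mm. Friction in the groove takes up a newton or two of a push.
- jig: Transfer jig, bolted down: grey base plate (x -70 to 120 mm, 80 mm wide, 12 mm high) with two aluminium V-blocks 50 mm wide whose V-grooves share one line 50 mm above the bench. Origin: on the bench under that line; x runs along it towards the stone, z up. The front V-block (x 55 to 105 mm) holds the stone's present dop under a clamp bar with thumb screws, up to 74 mm high.
- v_groove (a point): Middle of the empty rear V-block (36 mm long, x -46 to -10 mm in the jig's frame) on the groove line, 50 mm above the bench, 48 mm behind the stone's table. Axes as the jig's. Shoulders 51 mm high; the 90 degree groove is 18 mm wide at its mouth; a 10 mm shank lying in it has its axis on this line. The dop's head clears the block if its face is at most 18 mm short of the stone.
- stone: The cut stone, amber quartz, 40 mm across, held fast on the groove line by the dop in the front V-block. Origin: centre of its flat table (29 mm across), which faces the empty V-block; 20 mm ahead of the jig's origin, 50 mm above the bench. Axes as the jig's: x points from the table into the stone. The flat dop's face is pressed on this table; the contact is hard, with hardly any give.
- tray: Black plastic dop tray, fixed, 130 x 190 mm: floor 10 mm above the bench, rim 18 mm, two notched ribs (31 mm high) in which three dops lie side by side 50 mm apart, along the tray's x axis, axes 28 mm above the bench, heads towards +x, fronts 50 mm ahead of the tray's origin. Which dop lies where varies. Origin: on the bench under the centre; z up.
- cone_dop: Another dop in the tray, same length and shank, head with a blunt point, 14 mm across. Origin at its point, x along its axis as on the flat dop. To be left.
- slim_dop: Another dop in the tray, same length, a plain pin 10 mm thick with no wider head. Origin at the centre of its front end. To be left.
- clamp_bar: The second clamp bar, steel, 16 x 50 x 6 mm with two brass thumb screws on it, 19 mm high, lying on the bench beside the jig's empty V-block. Origin under its centre. To be left.
- loupe: Folding loupe, 28 mm round black barrel with a steel case, 64 mm long, 18 mm high, on the bench. Origin under the barrel's centre. To be left.
- caliper: Steel caliper, 230 mm long, lying on the bench. Origin under the middle of its beam. To be left.
- tweezers: Steel tweezers, 136 mm long, lying on the bench. Origin on the bench under the middle. To be left.
- oil_bottle: Small amber bottle, 38 mm in diameter, 85 mm high, standing on the bench. Origin under its centre. To be left.
- stone_dish: Small white dish, 72 mm across, 22 mm high. Origin under its centre. To be left.

How it is judged:
On the way, in this order (a step that is already met when the one before it is completed fails the run):
1. the flat dop lies in the empty V-groove, flat face towards the stone and at least 3 mm short of it (x of flat_dop in the frame of stone between -0.05 and -0.003 m and y of flat_dop in the frame of stone between -0.004 and 0.004 m and z of flat_dop in the frame of stone between -0.004 and 0.004 m and x of dop_tail in the frame of stone below -0.08 m and angle between the x axis of flat_dop and the x axis of jig, either way round below 0.08 rad and contact force between flat_dop and jig above 0.1 N), for 0.1 s.
2. the dop is pressed on the stone's table with 4 to 15 N for two seconds on end (contact force between flat_dop and stone between 4 and 15 N and angle between the x axis of flat_dop and the x axis of jig, either way round below 0.06 rad), for 2 s.
At the end, for the whole second after the job is handed in: Through the last second the flat dop lies in the groove in line with it (within 0.06 rad, its face centred on the stone's table within 3 mm), the fingers still hold or push it, and it presses on the stone with 4 to 15 N, at rest (all of step 2 and contact force between the fingers and flat_dop above 1 N and x of flat_dop in the frame of stone between -0.003 and 0.003 m and y of flat_dop in the frame of stone between -0.003 and 0.003 m and z of flat_dop in the frame of stone between -0.003 and 0.003 m and linear speed of flat_dop below 0.01 m/s); the arm keeps its last pose, push and grip.
It fails at once if the dop is pressed on the stone, or knocks it, with more than 30 N (contact force between flat_dop and stone above 30 N).
It fails at once if the robot itself touches the stone with more than 5 N (contact force between any of the fingers, the arm and stone above 5 N).
It fails at once if another dop, the clamp bar or something else on the bench is shifted by more than 25 mm (distance of any of cone_dop, slim_dop, clamp_bar, loupe, caliper, tweezers, oil_bottle, stone_dish from where it was at the start of the episode above 0.025 m).
It also fails if it takes over 51 s, if anything falls off the work surface, if the arm or the gripper's body presses on something with over 40 N, if the wrist force passes 120 N, or if a joint passes its speed limit or range.

## Robot

A 6-joint arm with a two-finger parallel gripper is mounted at the origin on the work surface. World frame = base frame: x ahead of the robot, y to its left, z up, the work surface at z = 0. Lengths are in m, angles in rad, forces in N, time in s.
With the tool pointing down it reaches from about 0.35 to 0.85 m from the base axis. Payload 8.1 kg.
Tool frame: the origin (TCP) lies on the mounting face of the last link; the fingertips stand 186 mm ahead of it and the grasp point (between the pads) lies 167 mm ahead of it; z points along the fingers, y is the line along which they close (so a half turn about z gives the same grasp; the last joint's range is limited). The gripper opens to 93 mm and grips with 3 to 60 N. Pads are 15 mm wide; open, the fingers measure 128 mm over their backs; the gripper's body (75 mm by 188 mm) begins 65 mm behind the grasp point.
Start: joints at [-1.224, 0.13, 1.488, -0, 1.523, -0.085], TCP at [0.251, -0.545, 0.405] pointing down, gripper open.
Joint ranges: [-2.96, 2.96], [-0.89, 2.26], [0.02, 2.5], [-1.34, 4.48], [0, 2.73], [-2.66, 2.66]. Speed limits (rad/s): [2.39, 2.39, 2.79, 3.14, 3.14, 3.14].

## Interface

Orientations are given as a rotation vector (axis times angle).
In Python, from plant import * gives the robot as it stands. The module is installed in compiled form; this text tells all that it offers.
- The arm moves only by the tool arm_command, never from a script. Its argument "increments" is a list of rows, each a list of 6 numbers: the shift along the tool's x, y, z in units of 0.2 m (1.0 is 0.2 m), then the turn, a rotation vector about the tool's x, y, z in units of pi rad (1.0 is pi rad). A call has exactly 5 rows; each row is the pose to reach, as a shift and turn from the pose commanded when the call began, along the tool's axes at that moment, turning the shorter way round; what a row does not reach only later rows make up. A row lasts 1/8 s, in which the tool goes at most 62.5 mm and 10.7 degrees, less where a joint would pass 70% of its speed; a pose out of reach is approached as far as the arm can. A call with a number of a shift or a turn outside -1 to 1 is refused whole. A call with a gripper value outside its range is refused whole. "fingers" is the closure, from -1 (fully open) to 1 (shut), set as the call begins (left out, the last holds). The fingers move at their own pace and stop on an object; "force" is the grip in N (left out, the last holds). Time passes only in rows, so rows that repeat a pose let the fingers close, or fill a call up. It gives the time, the measured TCP pose, the force, the opening and the grip force at its end, in the units of the state.
- read_state(): the state, without advancing time (a new reading comes with each control period).
- read_camera(name): name is "side" or "top" or "wrist"; returns a dict with "image" (400x640x3 uint8, red, green, blue), "fx", "fy", "cx", "cy" (pixels), "T" (4x4, takes a point from camera to world coordinates). Camera axes: x right, y down, z forward; pixel columns grow to the right and rows downward; lengths in m; the calibration is good to about 2 mm. A picture is of the moment at which its call begins. There is no depth.
- close_job(): hands the job in; it is judged then, once.
The state is a dict: "t": time; "q": joint angles; "dq": joint speeds; "joint_torque": joint torques, N m; "tool_pos": TCP position; "orientation": TCP orientation; "force": force on the tool from outside, world axes, zero at the start; "wrist_torque": the same for the moment, N m; "opening": finger opening in m; "gripper_force": force on a finger pad.
Only numpy, scipy, OpenCV 4.12 (cv2) and the standard library are available. Lean on these libraries where they do the work, as an engineer would, in place of code of your own. Each camera call takes 0.05 s, during which the arm holds its last target. There are 200 camera calls.

## Working session

There is one attempt and no reset: what is moved stays moved. The work goes in short steps, Python scripts to look and compute and a tool call to move; the robot and the scene stay as the last step left them, time stands still between calls to the robot, and variables do not carry over. Pictures are saved under pics/ and viewed, at most 10 in all, crops included, and the job is handed in when it is done.

Besides the shell and the picture viewer there is one more tool, called after "Request:" as name(argument=value, ...) on one line, values as JSON. arm_command: Moves the arm, as the interface text tells. Shifts and turns lie within -1 to 1; 1 stands for 0.2 m of shift or pi rad of turn. Its arguments: {"type":"object","properties":{"increments":{"type":"array","items":{"type":"array","items":{"type":"number","minimum":-1,"maximum":1}}},"fingers":{"type":"number"},"force":{"type":"number"}},"required":["increments"]}

```bash
mkdir -p pics; python3 - <<'E'
from plant import *
import cv2
s=read_state(); print({k:np.round(v,3) if not isinstance(v,float) else v for k,v in s.items()} if 'np' in globals() else s)
for n in("top","side"):
    c=read_camera(n); cv2.imwrite(f"pics/{n}0.png",c["image"][:,:,::-1]); print(n,c["fx"],c["fy"],c["cx"],c["cy"],c["T"].tolist())
E
```

```text
{'t': 0.0, 'q': array([-1.22438600e+00,  1.31120891e-01,  1.48925122e+00, -1.92354429e-05,
        1.52298209e+00, -8.54153467e-02]), 'dq': array([-0.00144786, -0.00135174,  0.00067185,  0.0001554 ,  0.00102089,
       -0.00100543]), 'joint_torque': array([ 1.05697272e-03, -5.59848368e+01, -4.91760635e+01,  7.68473209e-02,
        3.51317727e-02, -1.49191656e-04]), 'tool_pos': array([ 0.25105053, -0.54470796,  0.40372661]), 'orientation': array([-3.06694484e+00, -6.72679955e-01,  3.89772235e-04]), 'force': array([ 0.30380605, -0.67788916,  0.8659349 ]), 'wrist_torque': array([-0.0368002 ,  0.05905085,  0.02192583]), 'gripper_force': 0.0, 'opening': 0.09314461403606411}
top 374.49327629996117 374.49327629996117 317.6632319051115 208.7173163232834 [[-0.022770286595276155, -0.9900939908264083, 0.13854747698101477, 0.39188428724368385], [-0.9997328289651494, 0.023101127518120095, 0.0007801260991376934, -0.009995040735221757], [-0.00397300109589529, -0.13849269741335604, -0.9903554856845416, 1.0447880879757567], [0.0, 0.0, 0.0, 1.0]]
side 512.5897742285517 512.5897742285517 325.91617774836016 195.68131554460444 [[-0.7485660519165619, -0.5107333315820035, 0.4228478803650296, -0.1464793915533363], [-0.6630510930384969, 0.5799351941994485, -0.4733269679083399, 0.7752888992778196], [-0.0034805083688841327, -0.6346862488978277, -0.7727620924459864, 1.3177864295189696], [0.0, 0.0, 0.0, 1.0]]
```

View pics/top0.png

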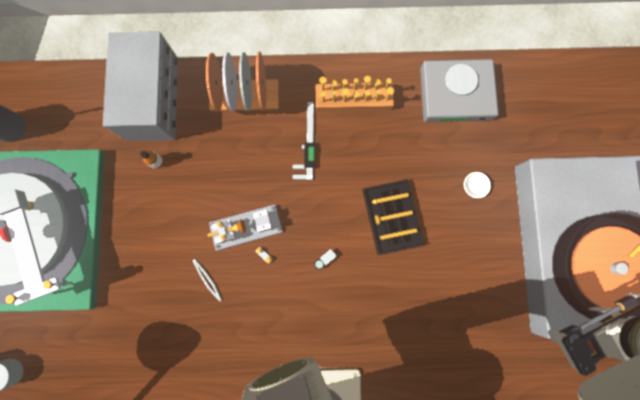

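View pics/side0.png

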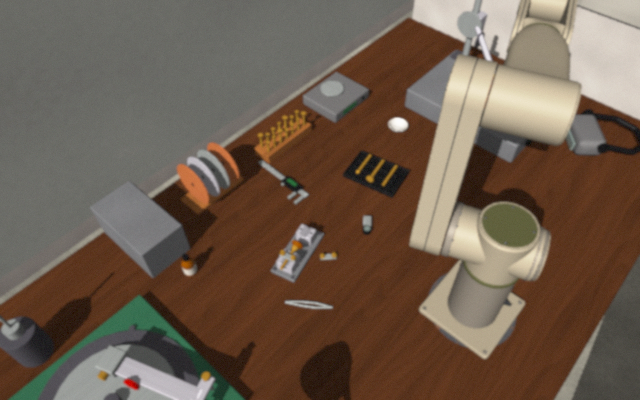

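The top view shows the tray at about (394,216) with three dops, the middle one having the broad head at its left end (377,218). The jig is at about (246,227) with the stone at (236,230), the empty block at (263,220) and the stone side to the left (+y). The side view agrees: jig at (298,250), tray at (377,173).

```bash
cat > h.py <<'E'
import numpy as np, cv2
from scipy.spatial.transform import Rotation as R
def ray(c,u,v):
    d=c["T"][:3,:3]@np.array([(u-c["cx"])/c["fx"],(v-c["cy"])/c["fy"],1]); return c["T"][:3,3],d
def onz(c,u,v,z):
    o,d=ray(c,u,v); return o+d*(z-o[2])/d[2]
def proj(c,p):
    q=np.linalg.inv(c["T"])@np.append(p,1); return np.array([c["fx"]*q[0]/q[2]+c["cx"],c["fy"]*q[1]/q[2]+c["cy"]])
E
python3 - <<'E'
from plant import *
from h import *
c=read_camera("top"); im=c["image"]; hsv=cv2.cvtColor(im,cv2.COLOR_RGB2HSV)
m=cv2.inRange(hsv,(15,120,120),(32,255,255)); 
for k in cv2.findContours(m,cv2.RETR_EXTERNAL,cv2.CHAIN_APPROX_NONE)[0]:
    (x,y),(w,h),a=cv2.minAreaRect(k)
    if 200<x<440 and 150<y<290 and len(k)>3:
        p=k[:,0,:].astype(float); l,r=p[p[:,0].argmin()],p[p[:,0].argmax()]
        print("yel",l,r,np.round((w,h),1),onz(c,*l,.028)[:2].round(4),onz(c,*r,.028)[:2].round(4))
m=(hsv[:,:,2]<55).astype(np.uint8)*255; m[:150]=0;m[290:]=0;m[:,:350]=0;m[:,440:]=0
k=max(cv2.findContours(m,cv2.RETR_EXTERNAL,cv2.CHAIN_APPROX_NONE)[0],key=cv2.contourArea)
b=cv2.boxPoints(cv2.minAreaRect(k)); print("tray",b.round(1).tolist(),[onz(c,*q,.018)[:2].round(4).tolist() for q in b])
m=cv2.inRange(hsv,(0,0,90),(179,70,255)); m[:195]=0;m[255:]=0;m[:,:200]=0;m[:,295:]=0
k=max(cv2.findContours(m,cv2.RETR_EXTERNAL,cv2.CHAIN_APPROX_NONE)[0],key=cv2.contourArea)
b=cv2.boxPoints(cv2.minAreaRect(k)); print("jig",b.round(1).tolist(),[onz(c,*q,.012)[:2].round(4).tolist() for q in b])
A=cv2.resize(im[170:280,200:300],None,fx=5,fy=5,interpolation=cv2.INTER_CUBIC)[:,:,::-1]
B=cv2.resize(im[170:260,355:435],None,fx=3.5,fy=3.5,interpolation=cv2.INTER_CUBIC)[:,:,::-1]
o=np.zeros((550,790,3),np.uint8);o[:,:500]=A;o[:315,505:785]=B;cv2.imwrite("pics/c1.png",o)
E
```

```text
yel [265. 261.] [271. 261.] [4.9 6.1] [0.3954 0.1357] [0.3951 0.1195]
yel [255. 250.] [260. 251.] [5. 5.] [0.4255 0.1626] [0.4225 0.1491]
yel [221. 236.] [224. 239.] [3. 3.] [0.4654 0.255 ] [0.4571 0.2468]
yel [207. 234.] [217. 233.] [ 4.5 10.7] [0.4718 0.2932] [0.4738 0.266 ]
yel [379. 237.] [417. 231.] [ 5.1 38.6] [ 0.4528 -0.1737] [ 0.4667 -0.2775]
yel [226. 230.] [238. 230.] [ 6. 12.] [0.4815 0.2416] [0.4807 0.2089]
yel [218. 223.] [221. 225.] [3. 3.] [0.5011 0.2637] [0.4954 0.2554]
yel [374. 216.] [412. 214.] [ 9.3 38.6] [ 0.5105 -0.1626] [ 0.5135 -0.2667]
yel [372. 200.] [408. 196.] [ 5.4 37.3] [ 0.5548 -0.1591] [ 0.5637 -0.2585]
tray [[395.0, 192.0], [396.0, 191.0], [397.0, 192.0], [396.0, 193.0]] [[0.5775, -0.2255], [0.5802, -0.2284], [0.5774, -0.231], [0.5746, -0.2281]]
jig [[207.1999969482422, 222.10000610351562], [275.3999938964844, 203.10000610351562], [283.3999938964844, 231.89999389648438], [215.1999969482422, 250.8000030517578]] [[0.5062, 0.2981], [0.5549, 0.1085], [0.4739, 0.087], [0.4262, 0.2747]]
```

View pics/c1.png

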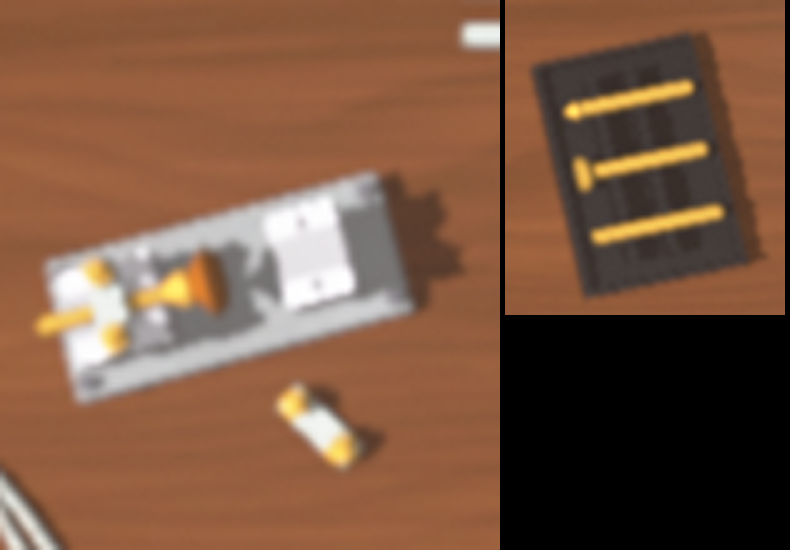

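The crop shows the flat dop in the middle slot, face left at about pixel (374,218), tail at (412,213). The stone's table at about (244,227) faces the empty block (263,220). Next I move above the tray for a close look with the wrist camera.

```bash
cat >> h.py <<'E'
def go(s,pos,yaw):
    """increment row from the measured pose to TCP pos, tool down, tool x at yaw (deg)"""
    M=R.from_rotvec(s["orientation"]); y=np.radians(yaw)
    D=R.from_matrix(np.array([[np.cos(y),np.sin(y),0],[np.sin(y),-np.cos(y),0],[0,0,-1]]).T)
    return np.r_[M.inv().apply(np.array(pos)-s["tool_pos"])/.2,(M.inv()*D).as_rotvec()/np.pi].round(4).tolist()
E
python3 -c "
from plant import *;from h import *
print(go(read_state(),[.515,-.245,.37],101))"
```

```text
[1.8258, -0.8085, 0.1709, -0.0004, -0.0003, -0.4237]
```

Request:
arm_command(increments=[[0.19,-0.08,0.02,0,0,-0.05],[0.38,-0.16,0.04,0,0,-0.1],[0.57,-0.24,0.06,0,0,-0.15],[0.76,-0.32,0.08,0,0,-0.2],[0.95,-0.4,0.1,0,0,-0.25]], fingers=0.1, force=30)

```text
t: 0.78
tool_pos: [0.3909, -0.3916, 0.3843]
orientation: [-2.573, -1.802, 0.0]
force: [0.3, -1.4, 0.9]
opening: 0.0475
gripper_force: 0.0
```

```bash
python3 -c "
from plant import *;from h import *
s=read_state();print(s['tool_pos'],s['opening'],go(s,[.515,-.245,.37],101))"
```

```text
[ 0.39089482 -0.39159356  0.38433936] 0.04746007112877089 [0.9008, 0.3329, 0.0718, -0.0001, -0.0001, -0.1721]
```

Request:
arm_command(increments=[[0.23,0.08,0.018,0,0,-0.05],[0.46,0.17,0.036,0,0,-0.1],[0.68,0.25,0.054,0,0,-0.14],[0.9,0.333,0.072,0,0,-0.172],[0.9,0.333,0.072,0,0,-0.172]], fingers=0.2)

```text
t: 1.4
tool_pos: [0.5164, -0.2444, 0.3695]
orientation: [-1.998, -2.423, -0.001]
force: [-0.9, -0.1, 0.7]
opening: 0.0373
gripper_force: 0.0
```

```bash
python3 - <<'E'
from plant import *
from h import *
c=read_camera("wrist"); s=read_state(); print(s["tool_pos"],s["opening"],go(s,[.515,-.245,.37],101)); print(c["fx"],c["T"].round(3).tolist())
cv2.imwrite("pics/w1.png",c["image"][:,:,::-1])
E
```

```text
[ 0.51551399 -0.24576773  0.36973868] 0.0373511660342958 [0.0043, -0.0018, -0.0013, -0.0003, -0.0002, -0.001]
346.42437743771916 [[0.982, 0.186, 0.046, 0.504], [0.191, -0.952, -0.239, -0.178], [-0.001, 0.243, -0.97, 0.349], [0.0, 0.0, 0.0, 1.0]]
```

View pics/w1.png

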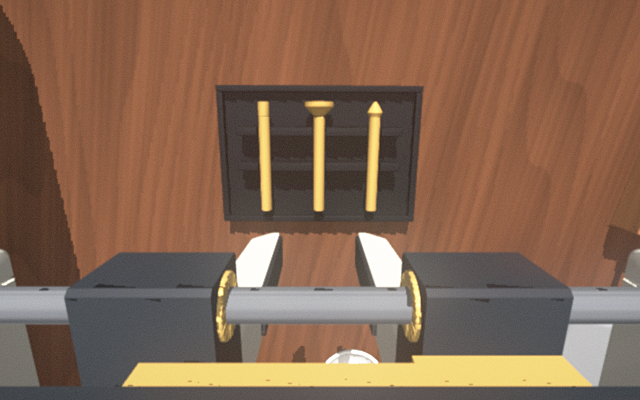

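The wrist view shows the flat dop in the middle: head top at about (319,103), tail at (319,211), almost in line with the fingers (x≈320).

```bash
python3 - <<'E'
from plant import *
from h import *
c=read_camera("wrist"); im=c["image"]; hsv=cv2.cvtColor(im,cv2.COLOR_RGB2HSV)
m=cv2.inRange(hsv,(12,100,90),(35,255,255)); m[:85]=0;m[222:]=0;m[:,:225]=0;m[:,415:]=0
for k in cv2.findContours(m,cv2.RETR_EXTERNAL,cv2.CHAIN_APPROX_NONE)[0]:
    if len(k)<30: continue
    q=np.zeros_like(m);cv2.drawContours(q,[k],-1,255,-1)
    r0,r1=k[:,0,1].min(),k[:,0,1].max()
    rows=np.arange(r0+22,r1-6); cols=[np.nonzero(q[r])[0].mean() for r in rows]; w=np.median([np.count_nonzero(q[r]) for r in rows])
    f=np.polyfit(rows,cols,1)
    a=onz(c,np.polyval(f,r0+22),r0+22,.028); b=onz(c,np.polyval(f,r1-6),r1-6,.028); d=(a-b)[:2]
    t=onz(c,np.polyval(f,r1+.5),r1+.5,.025); h=onz(c,np.polyval(f,r0),r0,.028)
    print("rows",r0,r1,"w",w,"tail",t[:2].round(4),"head",h[:2].round(4),"len",np.linalg.norm((h-t)[:2]).round(4),"yaw",np.degrees(np.arctan2(d[1],d[0])).round(2))
    t=read_camera("top")
    for z,p in((.028,h),(.028,b)): print("  top px",proj(t,[p[0],p[1],z]).round(1))
s=read_state(); print("grasp pt",s["tool_pos"],"proj wrist",proj(c,s["tool_pos"]+[0,0,-.167]).round(1))
E
```

```text
rows 99 210 w 12.0 tail [ 0.5706 -0.2593] head [ 0.5509 -0.1573] len 0.1039 yaw 100.64
  top px [371.4 201.4]
  top px [405.6 194.2]
rows 99 209 w 12.0 tail [ 0.4713 -0.2774] head [ 0.4524 -0.1762] len 0.1029 yaw 100.79
  top px [379.9 237.1]
  top px [414.2 229.7]
rows 98 210 w 12.0 tail [ 0.5206 -0.2689] head [ 0.5017 -0.1659] len 0.1048 yaw 100.43
  top px [375.3 219.2]
  top px [410.1 211.9]
grasp pt [ 0.51436664 -0.24794403  0.37036842] proj wrist [314.8 269.8]
```

```bash
python3 -c "
from plant import *;from h import *
s=read_state();print(s['tool_pos'],go(s,[.517,-.249,.235],100.6))"
```

```text
[ 0.51436664 -0.24794403  0.37036842] [-0.0075, 0.0122, 0.6768, -0.0001, 0.0001, -0.0001]
```

Request:
arm_command(increments=[[-0.004,0.005,0.2,0,0,0],[-0.005,0.01,0.4,0,0,0],[-0.007,0.01,0.58,0,0,0],[-0.007,0.01,0.68,0,0,0],[-0.007,0.01,0.68,0,0,0]])

```text
t: 2.28
tool_pos: [0.5163, -0.2482, 0.233]
orientation: [-2.004, -2.415, 0.001]
force: [0.1, -0.3, 0.9]
opening: 0.0373
gripper_force: 0.0
```

```bash
python3 - <<'E'
from plant import *
from h import *
c=read_camera("wrist"); s=read_state(); print(s["tool_pos"],s["opening"],go(s,[.517,-.249,.2005],100.6))
print("grasp",proj(c,s["tool_pos"]+[0,0,-.167]).round(1),"tail pt",proj(c,[.517,-.249,.028]).round(1))
cv2.imwrite("pics/w2.png",c["image"][:,:,::-1])
E
```

```text
[ 0.51710331 -0.2484602   0.23470992] 0.03707388909282684 [-0.0026, -0.001, 0.171, -0.0001, -0.0001, 0.0003]
grasp [320.2 268.2] tail pt [319.7 238.8]
```

View pics/w2.png

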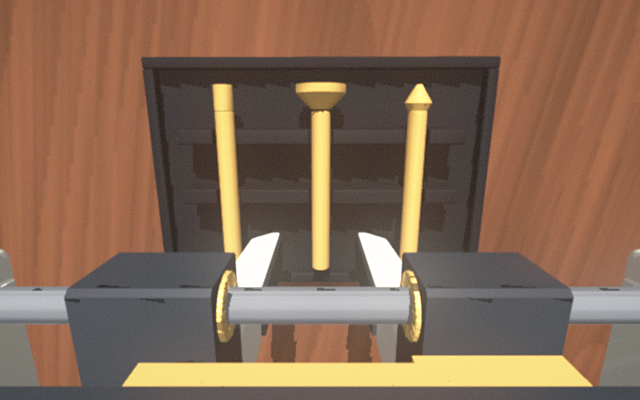

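The dop (x≈320, tail at row 270) is centred between the fingers (279 to 359), and the neighbouring dops lie clear. I descend and close.

Request:
arm_command(increments=[[0,0,0.06,0,0,0],[0,0,0.12,0,0,0],[0,0,0.17,0,0,0],[0,0,0.17,0,0,0],[0,0,0.17,0,0,0]])

```text
t: 2.95
tool_pos: [0.5173, -0.248, 0.2004]
orientation: [2.004, 2.419, -0.0]
force: [0.3, -0.9, 0.4]
opening: 0.0373
gripper_force: 0.0
```

Request:
arm_command(increments=[[0,0,0,0,0,0],[0,0,0,0,0,0],[0,0,0,0,0,0],[0,0,0,0,0,0],[0,0,0,0,0,0]], fingers=1, force=40)

```text
t: 3.58
tool_pos: [0.5173, -0.248, 0.2005]
orientation: [2.004, 2.419, 0.0]
force: [0.2, 1.2, 1.0]
opening: 0.0089
gripper_force: 40.0
```

Request:
arm_command(increments=[[0,0,-0.1,0,0,0],[0,0,-0.25,0,0,0],[0,0,-0.42,0,0,0],[0,0,-0.55,0,0,0],[0,0,-0.55,0,0,0]])

```text
t: 4.2
tool_pos: [0.5182, -0.2485, 0.3143]
orientation: [2.001, 2.414, 0.002]
force: [1.1, 0.1, -1.0]
opening: 0.0091
gripper_force: 40.0
```

```bash
python3 - <<'E'
from plant import *
from h import *
c=read_camera("wrist"); s=read_state(); print(s["tool_pos"],s["opening"],s["force"])
im=c["image"]; cv2.imwrite("pics/w3.png",im[:,:,::-1])
a=np.radians(100.6); x=np.array([np.cos(a),np.sin(a),0])
print("exp face",proj(c,s["tool_pos"]+[0,0,-.172]+.083*x).round(1))
# approach: groove point v=(.503,.141), stone table (.4913,.187); face 13 mm short
b=np.radians(104.4); xb=np.array([np.cos(b),np.sin(b),0])
print(go(s,np.array([.4913,.187,.31])-(.083+.06)*xb,104.4))
E
```

```text
[ 0.51760645 -0.24818079  0.31201995] 0.009032366607727988 [ 0.26776618 -0.27215313 -1.37507093]
exp face [315.   71.8]
[1.449, 0.3208, 0.0078, 0.0007, 0.0007, -0.0206]
```

View pics/w3.png

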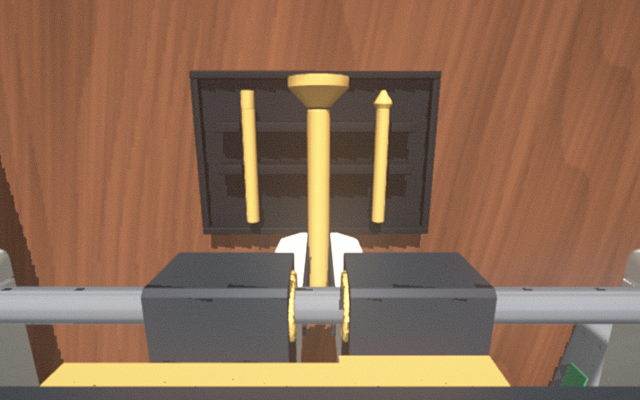

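The dop is held straight (head at (318,78), shank vertical in the image) and the other two dops are still in place. I carry it towards the jig.

Request:
arm_command(increments=[[0.2,0.04,0,0,0,0],[0.45,0.09,0,0,0,-0.005],[0.7,0.14,0,0,0,-0.01],[0.9,0.18,0,0,0,-0.02],[0.9,0.18,0,0,0,-0.02]])

```text
t: 4.88
tool_pos: [0.5185, -0.0618, 0.3086]
orientation: [-1.921, -2.482, 0.001]
force: [-0.1, -1.6, -1.6]
opening: 0.009
gripper_force: 40.0
```

```bash
python3 - <<'E'
from plant import *
from h import *
c=read_camera("wrist"); s=read_state(); print(s["tool_pos"])
im=c["image"]; cv2.imwrite("pics/w4.png",im[:,:,::-1])
b=np.radians(104.4); xb=np.array([np.cos(b),np.sin(b),0])
print(go(s,np.array([.4913,.187,.31])-(.083+.06)*xb,104.4))
for p in((0,-.028),(0,.02),(0,.055),(0,.105)): print(proj(c,np.array([.4963,.1678,.05])+p[1]*xb).round(1))
E
```

```text
[ 0.51863275 -0.06322437  0.30887158]
[0.5307, 0.1791, -0.0056, -0.0007, -0.0003, 0.0002]
[ 382.3 -123.6]
[ 386.5 -230. ]
[ 390.  -316.3]
[ 395.5 -454.9]
```

View pics/w4.png

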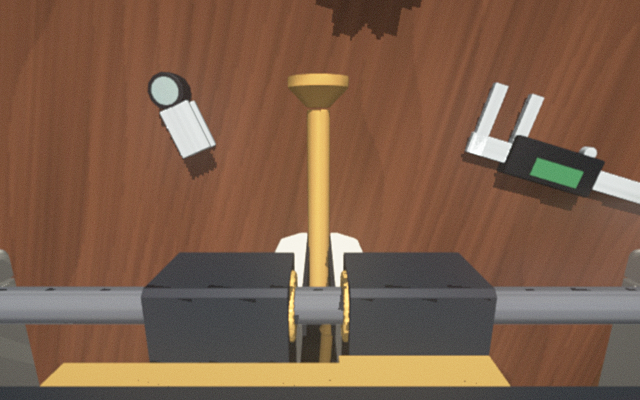

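Only loupe, caliper and the jig's shadow (370,15) are in view, so the jig lies farther ahead. I move on to short of it, a bit higher, and look.

Request:
arm_command(increments=[[0.15,0.05,-0.05,0,0,0],[0.3,0.1,-0.12,0,0,0],[0.45,0.15,-0.2,0,0,0],[0.53,0.18,-0.25,0,0,0],[0.53,0.18,-0.25,0,0,0]])

```text
t: 5.55
tool_pos: [0.5283, 0.0472, 0.3606]
orientation: [1.926, 2.481, 0.0]
force: [-0.4, -0.8, -1.3]
opening: 0.009
gripper_force: 40.0
```

```bash
python3 - <<'E'
from plant import *
from h import *
c=read_camera("wrist"); s=read_state(); print(s["tool_pos"])
im=c["image"]; cv2.imwrite("pics/w5.png",im[:,:,::-1])
b=np.radians(104.4); xb=np.array([np.cos(b),np.sin(b),0])
for p in(-.046,-.01,.02,.055,.105): print(proj(c,np.array([.4963,.1678,.05])+p*xb).round(1))
E
```

```text
[0.52802033 0.04658382 0.35991329]
[316.7  98.7]
[316.6  50.5]
[316.6   7.9]
[316.5 -45. ]
[ 316.4 -127. ]
```

View pics/w5.png

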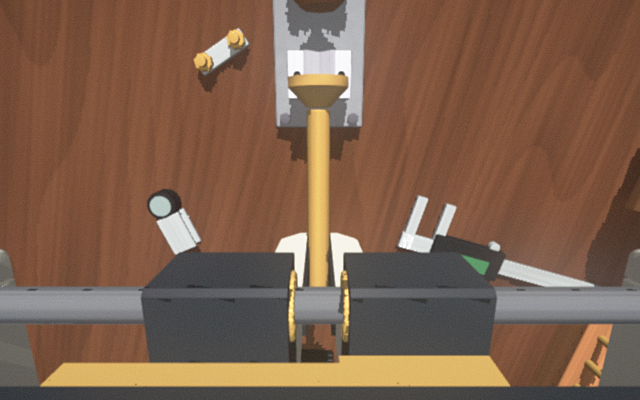

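The empty V-block is at columns 287–352, rows 50–98, with the stone's edge at the top (row ~10). The dop overlies the block's middle. I measure the lateral offset and yaw from the plate and block edges.

```bash
python3 - <<'E'
from plant import *
from h import *
c=read_camera("wrist"); s=read_state(); im=c["image"]; hsv=cv2.cvtColor(im,cv2.COLOR_RGB2HSV).astype(int)
X0,Y0=s["tool_pos"][:2]
def line(pts,z,name):
    P=np.array([onz(c,u,v,z)[:2] for u,v in pts]); vx,vy,x,y=cv2.fitLine(P.astype(np.float32),cv2.DIST_HUBER,0,.001,.001).ravel()
    if vy<0: vx,vy=-vx,-vy
    print(name,"yaw",np.degrees(np.arctan2(vy,vx)).round(2),"x at y=.14:",round(float(x+(.14-y)*vx/vy),4),"res",round(float(np.std((P-[x,y])@[-vy,vx]))*1e3,2))
g=(hsv[:,:,1]<60)&(hsv[:,:,2]>60)
def ext(mask,rows,lo,hi):
    L=[];Rr=[]
    for r in rows:
        q=np.nonzero(mask[r,lo:hi])[0]+lo
        if len(q): L.append((q.min()-.5,r)); Rr.append((q.max()+.5,r))
    return L,Rr
L,Rr=ext(g,range(3,122),255,385); line(L,.012,"plate L");line(Rr,.012,"plate R")
w=(hsv[:,:,1]<40)&(hsv[:,:,2]>205)
L,Rr=ext(w,range(54,95),270,370); line(L,.051,"block L");line(Rr,.051,"block R"); print(L[::10],Rr[::10])
y=(hsv[:,:,1]>100)&(hsv[:,:,0]>12)&(hsv[:,:,0]<35)&(hsv[:,:,2]>90)
L,Rr=ext(y,range(115,230),295,345); z=s["tool_pos"][2]-.172; line([((a[0]+b[0])/2,a[1]) for a,b in zip(L,Rr)],z,"dop")
P=np.array([onz(c,u,v,z)[:2] for u,v in[((L[0][0]+Rr[0][0])/2,0)]])
d=w[:,300:340].sum(1); print("block rows",np.nonzero(d>10)[0][[0,-1]], "yaw tool",np.degrees((R.from_rotvec(s["orientation"])).as_matrix()[:2,0]@[1,0]), np.degrees(np.arctan2(*R.from_rotvec(s["orientation"]).as_matrix()[[1,0],0])))
col=[(r,np.nonzero(w[r,287:353])[0].size) for r in range(40,104,3)]; print(col)
print("tool",s["tool_pos"],"hd row",np.nonzero(y[:,318])[0].min(), "stone lower row",[np.nonzero(((hsv[:40,u,1]>120)))[0].max(initial=-1) for u in(310,318,326)])
E
```

```text
plate L yaw 104.53 x at y=.14: 0.4639 res 0.27
plate R yaw 104.35 x at y=.14: 0.5464 res 0.27
block L yaw 179.4 x at y=.14: 0.5635 res 7.44
block R yaw 105.71 x at y=.14: 0.5312 res 0.29
[(np.float64(287.5), 54), (np.float64(287.5), 64), (np.float64(288.5), 74), (np.float64(348.5), 84), (np.float64(287.5), 94)] [(np.float64(351.5), 54), (np.float64(351.5), 64), (np.float64(351.5), 74), (np.float64(351.5), 84), (np.float64(351.5), 94)]
dop yaw 104.32 x at y=.14: 0.5041 res 1.29
block rows [ 50 262] yaw tool -14.125961288478141 104.27312995395366
[(40, 0), (43, 0), (46, 0), (49, 30), (52, 64), (55, 64), (58, 64), (61, 64), (64, 64), (67, 65), (70, 57), (73, 48), (76, 4), (79, 4), (82, 3), (85, 3), (88, 4), (91, 10), (94, 17), (97, 0), (100, 0), (103, 0)]
tool [0.52783685 0.04624983 0.35950207] hd row 74 stone lower row [np.int64(-1), np.int64(-1), np.int64(-1)]
```

```bash
python3 - <<'E'
from plant import *
from h import *
c=read_camera("wrist"); s=read_state()
p=onz(c,318,73.5,s["tool_pos"][2]-.159); print("face meas, ahead of tool:",np.linalg.norm((p-s["tool_pos"])[:2]))
print(go(s,[.5164,.096,.245],104.4))
E
```

```text
face meas, ahead of tool: 0.0819546461446882
[0.2557, 0.0074, 0.5715, -0.0005, 0.0, -0.0008]
```

Request:
arm_command(increments=[[0.13,0.005,0.06,0,0,0],[0.255,0.007,0.2,0,0,0],[0.255,0.007,0.4,0,0,0],[0.255,0.007,0.57,0,0,0],[0.255,0.007,0.57,0,0,0]])

```text
t: 6.32
tool_pos: [0.5147, 0.0959, 0.2426]
orientation: [-1.926, -2.475, 0.008]
force: [0.4, -1.3, -0.0]
opening: 0.0088
gripper_force: 40.0
```

```bash
python3 - <<'E'
from plant import *
from h import *
c=read_camera("wrist"); s=read_state(); print(s["tool_pos"],s["force"],go(s,[.5164,.096,.245],104.4))
cv2.imwrite("pics/w6.png",c["image"][:,:,::-1])
c=read_camera("side");im=c["image"][200:290,260:350];o=cv2.resize(im,None,fx=6,fy=6,interpolation=cv2.INTER_CUBIC);cv2.imwrite("pics/s6.png",o[:,:,::-1])
E
```

```text
[0.51589847 0.09607802 0.24503359] [ 0.24992332 -0.1320236   0.6187244 ] [-0.001, 0.0023, 0.0002, -0.0012, -0.0001, -0.0009]
```

View pics/w6.png

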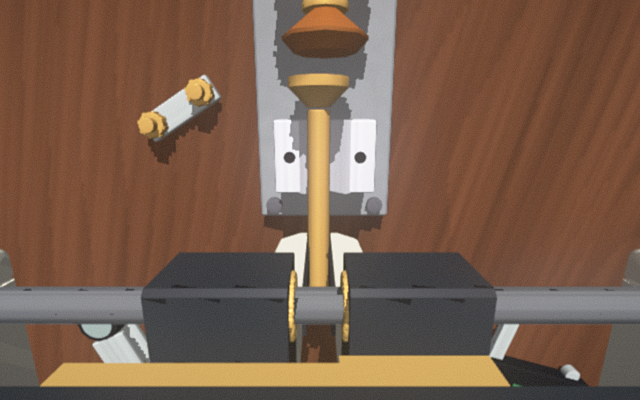

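The wrist view shows the head at (318,88), the stone's table edge at about row 50 centred near column 325, and the block from 275 to 375. The dop is a little left of the groove, so I measure the offset.

```bash
python3 - <<'E'
from plant import *
from h import *
c=read_camera("wrist"); s=read_state(); im=c["image"]; hsv=cv2.cvtColor(im,cv2.COLOR_RGB2HSV).astype(int)
xb=np.array([np.cos(np.radians(104.4)),np.sin(np.radians(104.4))]); yb=np.array([xb[1],-xb[0]]) # yb = tool +y
def rep(pts,z,name):
    P=np.array([onz(c,u,v,z)[:2] for u,v in pts])-s["tool_pos"][:2]; a=P@xb;l=P@yb; f=np.polyfit(a,l,1)
    print(name,"lateral %.2f mm at 60 ahead, slope %.4f, res %.2f"%(np.polyval(f,.06)*1e3,f[0],np.std(l-np.polyval(f,a))*1e3)); return np.polyval(f,.06)
w=(hsv[:,:,1]<45)&(hsv[:,:,2]>190); g=(hsv[:,:,1]<60)&(hsv[:,:,2]>60)
L=[];Rr=[];pl=[];pr=[]
for r in list(range(124,188,3)):
    q=np.nonzero(w[r,265:385])[0]+265; L.append((q.min()-.5,r));Rr.append((q.max()+.5,r))
for r in range(3,205,4):
    q=np.nonzero(g[r,245:405])[0]+245; pl.append((q.min()-.5,r));pr.append((q.max()+.5,r))
a=rep(L,.051,"blkL");b=rep(Rr,.051,"blkR");print("mid",(a+b)/2*1e3,"w",(b-a)*1e3)
a=rep(pl,.012,"plL");b=rep(pr,.012,"plR");print("mid",(a+b)/2*1e3,"w",(b-a)*1e3)
y=(hsv[:,:,1]>110)&(hsv[:,:,0]>14)&(hsv[:,:,0]<35)&(hsv[:,:,2]>90); D=[]
for r in range(112,230,3):
    q=np.nonzero(y[r,300:340])[0]+300; D.append(((q.min()+q.max())/2,r))
rep(D,s["tool_pos"][2]-.172,"dop"); print(D[::8],L[::8],Rr[::8])
st=((hsv[:,:,0]<13)&(hsv[:,:,1]>170)&(hsv[:,:,2]>60)); st[65:]=0;st[:,:275]=0;st[:,375:]=0
for r in(25,32,38,44,50,55): 
    q=np.nonzero(st[r])[0]; print(r,q.min() if len(q) else 0,q.max() if len(q) else 0)
def al(u,v,z): P=onz(c,u,v,z)[:2]-s["tool_pos"][:2]; return (P@xb*1e3).round(1)
hd=np.nonzero(y[60:110,318])[0].min()+60; col=np.nonzero(w[100:200,285])[0]+100
print("head row",hd,"face ahead",al(318,hd-.5,s["tool_pos"][2]-.159),"block",col.min(),col.max(),al(285,col.min()-.5,.051),al(285,col.max()+.5,.051))
E
```

```text
blkL lateral -25.74 mm at 60 ahead, slope 0.0006, res 0.27
blkR lateral 24.11 mm at 60 ahead, slope 0.0056, res 0.23
mid -0.814921703053256 w 49.85370871299875
plL lateral -40.61 mm at 60 ahead, slope 0.0005, res 0.17
plR lateral 38.85 mm at 60 ahead, slope -0.0011, res 0.19
mid -0.8791409911423874 w 79.4680088460287
dop lateral -0.24 mm at 60 ahead, slope 0.0056, res 0.11
[(np.float64(319.5), 112), (np.float64(318.5), 136), (np.float64(318.5), 160), (np.float64(318.5), 184), (np.float64(318.5), 208)] [(np.float64(267.5), 124), (np.float64(268.5), 148), (np.float64(269.5), 172)] [(np.float64(367.5), 124), (np.float64(366.5), 148), (np.float64(366.5), 172)]
25 293 344
32 0 0
38 0 0
44 0 0
50 0 0
55 0 0
head row 74 face ahead 81.8 block 119 189 64.9 29.2
```

The scene had still been settling in that picture. Now the dop is within 0.6 mm of the groove's middle, parallel to it, with its face about 12 mm short of the table. I lower it slowly.

Request:
arm_command(increments=[[0,-0.003,0.03,0,0,0],[0,-0.003,0.06,0,0,0],[0,-0.003,0.085,0,0,0],[0,-0.003,0.1,0,0,0],[0,-0.003,0.105,0,0,0]])

```text
t: 7.1
tool_pos: [0.5159, 0.0969, 0.225]
orientation: [-1.927, -2.48, 0.001]
force: [0.6, 0.0, -0.8]
opening: 0.0087
gripper_force: 40.0
```

Request:
arm_command(increments=[[0,0,0.003,0,0,0],[0,0,0.005,0,0,0],[0,0,0.007,0,0,0],[0,0,0.007,0,0,0],[0,0,0.007,0,0,0]])

```text
t: 7.72
tool_pos: [0.5161, 0.0968, 0.224]
orientation: [1.928, 2.481, 0.0]
force: [0.1, 0.6, -0.2]
opening: 0.0087
gripper_force: 40.0
```

Request:
arm_command(increments=[[0,0,0.003,0,0,0],[0,0,0.006,0,0,0],[0,0,0.008,0,0,0],[0,0,0.008,0,0,0],[0,0,0.008,0,0,0]])

```text
t: 8.35
tool_pos: [0.5162, 0.0968, 0.2224]
orientation: [1.928, 2.481, 0.0]
force: [0.5, -0.7, 0.3]
opening: 0.0087
gripper_force: 40.0
```

```bash
python3 - <<'E'
from plant import *
from h import *
import numpy as np
F=[];P=[]
for i in range(6):
    read_camera("top"); s=read_state(); F.append(s["force"]);P.append(s["tool_pos"])
print(np.mean(F,0),np.std(F,0),np.mean(P,0),np.std(P,0),s["wrist_torque"])
E
```

```text
[0.70649285 0.09581014 0.35718347] [0.42799309 0.30431876 0.56067141] [0.51615749 0.09683499 0.22243641] [5.92371559e-06 7.38170738e-06 1.56133517e-05] [ 0.03200666 -0.20107459 -0.08742293]
```

Request:
arm_command(increments=[[0,0,0.002,0,0,0],[0,0,0.003,0,0,0],[0,0,0.003,0,0,0],[0,0,0.003,0,0,0],[0,0,0.003,0,0,0]])

```text
t: 9.28
tool_pos: [0.5162, 0.0968, 0.2219]
orientation: [1.928, 2.48, 0.0]
force: [0.5, -0.1, 2.2]
opening: 0.0082
gripper_force: 40.0
```

```bash
cat >> h.py <<'E'
def avg(n=6):
    import plant
    S=[]
    for i in range(n): plant.read_camera("top"); S.append(plant.read_state())
    A=np.radians(104.4); u=np.array([np.cos(A),np.sin(A),0])
    F=np.mean([s["force"] for s in S],0); P=np.mean([s["tool_pos"] for s in S],0)
    print("t %.2f"%S[-1]["t"],"F",F.round(2),"along",(F@u).round(2),"P",P.round(5),"Tq",np.mean([s["wrist_torque"] for s in S],0).round(3))
E
python3 -c "
from h import *;avg()"
```

```text
t 9.57 F [ 0.16 -0.62  2.37] along -0.64 P [0.51615 0.09681 0.22183] Tq [-0.038 -0.178 -0.015]
```

The dop is in the groove with a light down-force of about 3 N. I ease that off slightly and slide most of the gap.

Request:
arm_command(increments=[[0,0,-0.001,0,0,0],[0.007,0,-0.001,0,0,0],[0.014,0,-0.001,0,0,0],[0.021,0,-0.001,0,0,0],[0.025,0,-0.001,0,0,0]])

```text
t: 10.2
tool_pos: [0.5149, 0.1017, 0.222]
orientation: [1.927, 2.481, 0.0]
force: [-0.0, -1.8, 2.4]
opening: 0.0087
gripper_force: 40.0
```

```bash
python3 - <<'E'
from plant import *
from h import *
avg(4)
c=read_camera("wrist"); cv2.imwrite("pics/w7.png",cv2.resize(c["image"][0:240,220:420],None,fx=2.5,fy=2.5,interpolation=cv2.INTER_CUBIC)[:,:,::-1])
E
```

```text
t 10.40 F [ 1.3  -1.65  2.53] along -1.92 P [0.51488 0.10177 0.22202] Tq [-0.291 -0.366 -0.049]
```

View pics/w7.png

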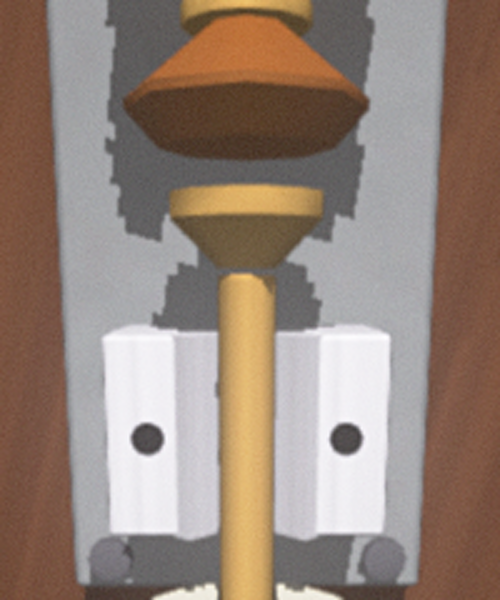

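The dop lies centred in the groove (crop column 247, groove 177–320), parallel to it; head face at crop row 185, table edge at row 158, so the gap is about 4.7 mm. I advance 3 mm, then creep.

Request:
arm_command(increments=[[0.004,0,0,0,0,0],[0.008,0,0,0,0,0],[0.012,0,0,0,0,0],[0.015,0,0,0,0,0],[0.015,0,0,0,0,0]])

```text
t: 11.08
tool_pos: [0.5141, 0.1046, 0.222]
orientation: [1.928, 2.481, 0.0]
force: [1.5, -2.2, 2.8]
opening: 0.0086
gripper_force: 40.0
```

```bash
python3 -c "
from h import *;avg(4)"
```

```text
t 11.28 F [ 1.63 -2.26  3.45] along -2.59 P [0.51413 0.10463 0.22199] Tq [-0.373 -0.405 -0.044]
```

Request:
arm_command(increments=[[0.001,0,0,0,0,0],[0.002,0,0,0,0,0],[0.003,0,0,0,0,0],[0.004,0,0,0,0,0],[0.005,0,0,0,0,0]])

```text
t: 11.9
tool_pos: [0.5139, 0.1055, 0.222]
orientation: [1.928, 2.481, 0.0]
force: [2.6, -3.2, 3.5]
opening: 0.0089
gripper_force: 40.0
```

```bash
python3 -c "
from h import *;avg(4)"
```

```text
t 12.10 F [ 2.26 -3.09  3.81] along -3.56 P [0.51387 0.10557 0.22197] Tq [-0.49  -0.483 -0.042]
```

Request:
arm_command(increments=[[0,0.001,-0.001,0,0,0],[0.001,0.001,-0.001,0,0,0],[0.002,0.001,-0.002,0,0,0],[0.003,0.001,-0.002,0,0,0],[0.003,0.001,-0.002,0,0,0]])

```text
t: 12.72
tool_pos: [0.5138, 0.1063, 0.2222]
orientation: [-1.927, -2.48, 0.0]
force: [1.7, -2.2, 2.4]
opening: 0.0088
gripper_force: 40.0
```

```bash
python3 -c "
from h import *;avg(4)"
```

```text
t 12.93 F [ 2.08 -1.65  2.19] along -2.11 P [0.51378 0.10627 0.22222] Tq [-0.257 -0.337 -0.017]
```

Request:
arm_command(increments=[[0.001,0,0,0,0,0],[0.001,0,0,0,0,0],[0.002,0,0,0,0,0],[0.002,0,0,0,0,0],[0.002,0,0,0,0,0]])

```text
t: 13.55
tool_pos: [0.5137, 0.1066, 0.2223]
orientation: [-1.928, -2.48, 0.0]
force: [0.4, -2.5, 1.6]
opening: 0.0091
gripper_force: 40.0
```

```bash
python3 -c "
from h import *;avg(4)"
```

```text
t 13.75 F [ 0.55 -2.41  1.58] along -2.47 P [0.51372 0.10655 0.22226] Tq [-0.364 -0.204  0.007]
```

Request:
arm_command(increments=[[0.001,0,0,0,0,0],[0.001,0,0,0,0,0],[0.002,0,0,0,0,0],[0.002,0,0,0,0,0],[0.002,0,0,0,0,0]])

```text
t: 14.38
tool_pos: [0.5136, 0.107, 0.2223]
orientation: [-1.928, -2.481, 0.0]
force: [-0.0, -2.3, 1.6]
opening: 0.0086
gripper_force: 40.0
```

```bash
python3 -c "
from h import *;avg(4)"
```

```text
t 14.57 F [ 0.16 -1.74  1.85] along -1.72 P [0.51364 0.10696 0.22228] Tq [-0.357 -0.065  0.016]
```

Request:
arm_command(increments=[[0.001,0,0,0,0,0],[0.001,0,0,0,0,0],[0.002,0,0,0,0,0],[0.002,0,0,0,0,0],[0.002,0,0,0,0,0]])

```text
t: 15.2
tool_pos: [0.5136, 0.1074, 0.2223]
orientation: [-1.928, -2.481, 0.0]
force: [-0.9, -2.3, 1.4]
opening: 0.0087
gripper_force: 40.0
```

```bash
python3 -c "
from h import *;avg(4)"
```

```text
t 15.40 F [-0.41 -2.36  1.52] along -2.19 P [0.51357 0.10735 0.22232] Tq [-0.365 -0.027  0.024]
```

Request:
arm_command(increments=[[0.001,0,0,0,0,0],[0.001,0,0,0,0,0],[0.002,0,0,0,0,0],[0.002,0,0,0,0,0],[0.002,0,0,0,0,0]])

```text
t: 16.02
tool_pos: [0.5135, 0.1077, 0.2223]
orientation: [-1.928, -2.481, 0.0]
force: [-1.5, -2.5, 2.0]
opening: 0.0085
gripper_force: 40.0
```

```bash
python3 -c "
from h import *;avg(4)"
```

```text
t 16.23 F [-0.72 -2.36  2.01] along -2.11 P [0.51348 0.10774 0.22232] Tq [-0.394  0.044  0.018]
```

Request:
arm_command(increments=[[0.001,0,0,0,0,0],[0.001,0,0,0,0,0],[0.002,0,0,0,0,0],[0.002,0,0,0,0,0],[0.002,0,0,0,0,0]])

```text
t: 16.85
tool_pos: [0.5134, 0.1081, 0.2223]
orientation: [-1.928, -2.481, 0.0]
force: [0.0, -2.5, 1.3]
opening: 0.0089
gripper_force: 40.0
```

```bash
python3 -c "
from h import *;avg(4)"
```

```text
t 17.05 F [-1.   -2.33  1.5 ] along -2.0 P [0.51339 0.10813 0.22233] Tq [-0.401  0.057  0.034]
```

Request:
arm_command(increments=[[0.001,0,0,0,0,0],[0.001,0,0,0,0,0],[0.002,0,0,0,0,0],[0.002,0,0,0,0,0],[0.002,0,0,0,0,0]])

```text
t: 17.68
tool_pos: [0.5133, 0.1085, 0.2223]
orientation: [-1.928, -2.481, 0.0]
force: [-0.8, -2.8, 2.5]
opening: 0.0088
gripper_force: 40.0
```

```bash
python3 - <<'E'
from plant import *
from h import *
avg(4)
c=read_camera("wrist"); im=c["image"]; hsv=cv2.cvtColor(im,cv2.COLOR_RGB2HSV)
for r in range(40,84,2): print(r,im[r,318].tolist(),hsv[r,318].tolist(),end="; ")
E
```

```text
t 17.88 F [-1.15 -2.36  1.67] along -2.0 P [0.5133  0.10849 0.22234] Tq [-0.435  0.039  0.045]
40 [196, 119, 64] [13, 172, 196]; 42 [194, 118, 62] [13, 174, 194]; 44 [195, 118, 67] [12, 167, 195]; 46 [196, 118, 62] [13, 174, 196]; 48 [193, 117, 64] [12, 170, 193]; 50 [171, 104, 57] [12, 170, 171]; 52 [175, 112, 67] [13, 157, 175]; 54 [104, 71, 44] [14, 147, 104]; 56 [93, 66, 46] [13, 129, 93]; 58 [89, 59, 37] [13, 149, 89]; 60 [94, 64, 42] [13, 141, 94]; 62 [92, 63, 45] [11, 130, 92]; 64 [90, 60, 38] [13, 147, 90]; 66 [95, 64, 45] [11, 134, 95]; 68 [89, 59, 32] [14, 163, 89]; 70 [94, 65, 46] [12, 130, 94]; 72 [91, 63, 42] [13, 137, 91]; 74 [115, 86, 53] [16, 137, 115]; 76 [128, 102, 64] [18, 128, 128]; 78 [128, 103, 63] [18, 129, 128]; 80 [161, 125, 74] [18, 138, 161]; 82 [225, 181, 103] [19, 138, 225];
```

Request:
arm_command(increments=[[0.0005,-0.0005,0,0,0,0],[0.001,-0.001,0,0,0,0],[0.0015,-0.001,0,0,0,0],[0.0015,-0.001,0,0,0,0],[0.0015,-0.001,0,0,0,0]])

```text
t: 18.55
tool_pos: [0.5132, 0.1086, 0.2224]
orientation: [1.927, 2.48, 0.0]
force: [1.7, -5.3, 0.5]
opening: 0.0088
gripper_force: 40.0
```

```bash
python3 -c "
from h import *;avg(4)"
```

```text
t 18.75 F [ 0.99 -5.02  0.81] along -5.1 P [0.51317 0.10859 0.22241] Tq [-0.87  -0.329 -0.027]
```

Request:
arm_command(increments=[[0.0005,0,0,0,0,0],[0.001,0,0,0,0,0],[0.0015,0,0,0,0,0],[0.0015,0,0,0,0,0],[0.0015,0,0,0,0,0]])

```text
t: 19.38
tool_pos: [0.5132, 0.1087, 0.2225]
orientation: [1.927, 2.48, -0.0]
force: [1.3, -6.0, 0.8]
opening: 0.0087
gripper_force: 40.0
```

```bash
python3 -c "
from h import *;avg(4)"
```

```text
t 19.57 F [ 1.46 -6.21  0.32] along -6.38 P [0.51314 0.10869 0.22242] Tq [-1.094 -0.374 -0.031]
```

Request:
arm_command(increments=[[0.001,0,0,0,0,0],[0.002,0,0.001,0,0,0],[0.003,0,0.001,0,0,0],[0.003,0,0.001,0,0,0],[0.003,0,0.001,0,0,0]])

```text
t: 20.2
tool_pos: [0.5131, 0.1089, 0.2224]
orientation: [1.927, 2.479, -0.001]
force: [0.7, -9.4, 1.8]
opening: 0.0088
gripper_force: 40.0
```

```bash
python3 -c "
from h import *;avg(4)"
```

```text
t 20.40 F [ 1.69 -9.22  1.6 ] along -9.35 P [0.51311 0.10888 0.22237] Tq [-1.544 -0.346  0.021]
```

Request:
arm_command(increments=[[0.0005,0,0,0,0,0],[0.001,0,0,0,0,0],[0.001,0,0,0,0,0],[0.001,0,0,0,0,0],[0.001,0,0,0,0,0]])

```text
t: 21.02
tool_pos: [0.5131, 0.1089, 0.2224]
orientation: [1.927, 2.479, -0.002]
force: [1.4, -10.3, 2.1]
opening: 0.0091
gripper_force: 40.0
```

```bash
python3 - <<'E'
from plant import *
from h import *
avg(8)
c=read_camera("wrist"); s=read_state(); im=c["image"]; hsv=cv2.cvtColor(im,cv2.COLOR_RGB2HSV).astype(int)
y=(hsv[:,:,1]>100)&(hsv[:,:,0]>14)&(hsv[:,:,0]<35)&(hsv[:,:,2]>90); w=(hsv[:,:,1]<45)&(hsv[:,:,2]>190)
for r in range(78,230,10):
    q=np.nonzero(y[r,285:350])[0]+285; b=np.nonzero(w[r,255:385])[0]+255
    print(r,(q.min()+q.max())/2 if len(q) else 0,len(q),(b.min()+b.max())/2 if len(b) else 0,len(b),end="; ")
E
```

```text
t 21.43 F [ 1.54 -9.79  1.81] along -9.86 P [0.5131  0.10894 0.22238] Tq [-1.724 -0.394  0.016]
78 317.5 60 0 0; 88 317.0 54 0 0; 98 317.5 37 0 0; 108 0 0 0 0; 118 318.0 21 0 0; 128 317.5 22 0 0; 138 318.0 21 0 0; 148 318.0 21 318.0 86; 158 318.0 21 318.0 90; 168 318.0 21 318.0 89; 178 318.5 20 318.0 88; 188 318.5 20 317.5 65; 198 318.0 21 318.5 87; 208 318.5 20 318.0 86; 218 318.0 19 318.0 86; 228 318.5 20 318.0 20;
```

Request:
arm_command(increments=[[0,0,0,0,0,0],[0,0,0,0,0,0],[0,0,0,0,0,0],[0,0,0,0,0,0],[0,0,0,0,0,0]])

```text
t: 22.1
tool_pos: [0.5131, 0.1089, 0.2224]
orientation: [1.927, 2.479, -0.002]
force: [1.0, -10.3, 1.2]
opening: 0.0084
gripper_force: 40.0
```

Request:
arm_command(increments=[[0,0,0,0,0,0],[0,0,0,0,0,0],[0,0,0,0,0,0],[0,0,0,0,0,0],[0,0,0,0,0,0]])

```text
t: 22.72
tool_pos: [0.5131, 0.1089, 0.2224]
orientation: [1.927, 2.479, -0.002]
force: [1.2, -10.5, 1.7]
opening: 0.0088
gripper_force: 40.0
```

Request:
arm_command(increments=[[0,0,0,0,0,0],[0,0,0,0,0,0],[0,0,0,0,0,0],[0,0,0,0,0,0],[0,0,0,0,0,0]])

```text
t: 23.35
tool_pos: [0.5131, 0.1089, 0.2224]
orientation: [1.927, 2.479, -0.001]
force: [1.6, -10.3, 1.8]
opening: 0.0086
gripper_force: 40.0
```

```bash
python3 -c "
from h import *;avg(8)"
```

```text
t 23.75 F [  1.71 -10.08   1.5 ] along -10.19 P [0.5131  0.10893 0.22238] Tq [-1.727 -0.383  0.026]
```

Request:
arm_command(increments=[[0,0,0,0,0,0],[0,0,0,0,0,0],[0,0,0,0,0,0],[0,0,0,0,0,0],[0,0,0,0,0,0]])

```text
t: 24.38
tool_pos: [0.5131, 0.109, 0.2224]
orientation: [1.927, 2.479, -0.001]
force: [2.2, -9.9, 1.9]
opening: 0.0088
gripper_force: 40.0
```

Request:
arm_command(increments=[[0,0,0,0,0,0],[0,0,0,0,0,0],[0,0,0,0,0,0],[0,0,0,0,0,0],[0,0,0,0,0,0]])

```text
t: 25.0
tool_pos: [0.5131, 0.1089, 0.2224]
orientation: [1.927, 2.479, -0.002]
force: [2.6, -10.9, 1.0]
opening: 0.0091
gripper_force: 40.0
```

```bash
python3 -c "
from h import *;avg(3)
from plant import *
print(close_job())"
```

```text
t 25.15 F [ 2.02 -9.94  1.68] along -10.13 P [0.5131  0.10894 0.22238] Tq [-1.704 -0.37   0.034]
the job is handed in; nothing more can be done
None
```

The flat dop lies in line in the groove, pressed against the stone and still gripped; the wrist has read a steady push of about 10 N for over three seconds (roughly 8–9 N on the stone after groove friction), and I handed the job in at 25 s with no verdict returned.

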